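Clear the gluing jig

ROBOT

A 6-joint arm with a two-finger parallel gripper is mounted at the origin on the work surface. World frame = base frame: x ahead of the robot, y to its left, z up, the work surface at z = 0. Lengths are in m, angles in rad, forces in N, time in s.
With the tool pointing down it reaches from about 0.375 to 0.9 m from the base axis. Payload 3.1 kg.
Tool frame: the origin (TCP) lies midway between the tips of the shut fingers; the grasp point (between the pads) lies 19 mm behind it; z points along the fingers, y is the line along which they close (so a half turn about z gives the same grasp; the last joint's range is limited). The gripper opens to 85 mm and grips with 20 to 120 N. Pads are 22 mm wide; open, the fingers measure 114 mm over their backs; the gripper's body (76 mm by 85 mm) begins 54 mm behind the grasp point. The pads swing forward as they close: fully open they stand 13 mm farther back than shut.
Start: joints at [1.069, 0.527, 1.433, -0, 1.181, -0.178], TCP at [0.199, 0.593, 0.231] pointing down, gripper open.
Joint ranges: [-3.08, 3.08], [-0.75, 2.2], [0.22, 2.44], [-1.43, 4.57], [0, 2.65], [-2.85, 2.85]. Speed limits (rad/s): [2.79, 2.79, 3.14, 3.14, 3.14, 3.14].

INTERFACE

Orientations are given as a unit quaternion [x, y, z, w].
In Python, from station import manip gives the robot as it stands.
- The arm moves only by the tool move_arm, never from a script. Its argument "increments" is a list that holds one entry, the list of rows, each a list of 5 numbers: the gripper's target within -1 to 1 (shut at 1, half-way at 0, fully open at -1), then the shift along the world's x, y, z in m, then the turn about the world's z in degrees. In form: [[[fingers, dx, dy, dz, twist], ...]]. A call has 1 to 8 rows; each row shifts and turns the commanded pose from where the row before left it; what a row does not reach is not made up. A row lasts 1/10 s, in which the tool goes at most 50 mm and 8.59 degrees, less where a joint would pass 70% of its speed; a pose out of reach is approached as far as the arm can. A call with a gripper value outside its range is refused whole. The fingers move at their own pace and stop on an object; "newtons" is the grip in N (left out, the last holds). Time passes only in rows, so rows that do not move let the fingers close. It gives the time, the measured TCP pose, the force, the opening and the grip force at its end, in the units of the state.
- manip.sense(): the state, without advancing time (a new reading comes with each control period).
- manip.snapshot(name): name is "scene" or "top"; returns a dict with "img" (400x640x3 uint8, red, green, blue), "fx", "fy", "cx", "cy" (pixels), "world_to_cam" (4x4, takes a point from world to camera coordinates). Camera axes: x right, y down, z forward; pixel columns grow to the right and rows downward; lengths in m; the calibration is good to about 2 mm. A picture is of the moment at which its call begins. There is no depth.
- manip.sign_off(): hands the job in; it is judged then, once.
Trained networks look in the newest picture that a camera, given by its name, has taken for a name from the list of things; names that differ only in an ending like _2 or _b are one class to them, and where a whole thing is asked for, a point or a joint stands for the part that bears it (a point fixed in the world has none). Each returns a list of dicts, best first, with "confidence" (0 to 1); they miss things now and then, are a little off and sometimes report something else, mostly with a low value. They report only what shows in the picture. A call takes as long as a camera call.
- manip.spot_in(label, camera): "xyz" ([x, y, z] in m, in world coordinates, good to about 4 mm: the middle of the surface that is visible of it).
- manip.mark_of(label, camera): "xyz" ([x, y, z] in m, in world coordinates, good to about 4 mm: a listed point, or the origin of a listed thing).
The state is a dict: "t": time; "q": joint angles; "qd": joint speeds; "tau": joint torques, N m; "tcp_pos": TCP position; "tool_rot": TCP orientation; "force": force on the tool from outside, world axes, zero at the start; "ft_torque": the same for the moment, N m; "finger_gap": opening from 0.0 (shut) to 1.0 (fully open); "gripper_force": force on a finger pad.
Only numpy, scipy, OpenCV 4.12 (cv2) and the standard library are available. Lean on these libraries where they do the work, as an engineer would, in place of code of your own. Each camera call takes 0.05 s, during which the arm holds its last target. There are 200 camera calls.

TASK

Clear the gluing jig: first put the blue setting block that lies on the jig plate back, lying flat on the floor of its own blue-marked slot in the rack, and let go of it. Then take the locating block by its orange tang, rock it in its pocket towards one jaw and then towards the other so that it pushes both jaws back (a straight pull only locks it under their lips), lift it out and finish still holding it in the gripper, upright over its pocket, with its foot just clear above the jaws, by no more than about 4 cm. Leave the red and yellow setting blocks and the glue bottle where they are.

Things in the scene. Friction and masses are not known exactly. Their poses are not given: they have to be found in the camera images.
- jig: Fixed gluing jig: aluminium plate 12 mm thick, x -165 to +75 and y -110 to +110 mm in its own frame; origin on the bench below the pocket's centre, z up. Its y axis is the way the jaws slide and the locating block rocks. Two blue jaws, 24 mm wide in x, stand at +y and -y of the pocket, tops 78 mm above the bench, never reaching beyond 70 mm from its centre.
- seat (a point): Centre of the pocket's floor, on top of the jig plate (12 mm above the bench), axes as the jig's. The pocket is 34 mm wide (y), 28 mm long (x), its dark walls stand 14 mm above its floor. The locating block's origin lies here when it is seated.
- locating_block: Stands in the pocket; origin at its underside's centre, axes as the jig's, 105-210 g. Black part 26 mm (x) by 32 mm (y) up to 56 mm; round foot of 16 mm radius about an axis along x, 16 mm above the origin, about which it rocks to +y and -y (to 0.3 rad; 0.2 rad pushes that jaw back about 8 mm). Orange tang to grip, 26 (x) by 20 mm (y), from 56 to 106 mm up. Starts upright to 0.05 rad.
- jaw_left (a joint): How far the jaw on the jig's +y side is pushed back (m), 0 to 0.012; starts at 0 to 0.0015. It moves stiffly (8 N at the jaw) and stays where left. Its lip hangs 4 mm over the block's shoulder at 0 (2.5 mm of play in height) and clears the upright block from 0.004 on; push it back to 0.006 or more.
- jaw_right (a joint): The same for the jaw on the jig's -y side.
- jaw_left_lip (a point): Top inner edge of the +y jaw's lip, mid-length, 78 mm above the bench; moves with the jaw.
- jaw_right_lip (a point): Top inner edge of the -y jaw's lip, mid-length, 78 mm above the bench; moves with the jaw.
- blue_block: Blue plastic setting block, 64 mm (x) by 28 mm (y) by 30 mm high, 55-115 g, lying loose on the jig plate on the robot's side of the jaws, its centre at least 100 mm from that of the locating block; origin at the centre of its underside, z up. Grip it across its 28 mm.
- slot_blue: The blue-marked slot in the rack (blue floor, blue tab at its -x end): wooden tray, inside 70 mm (x) by 34 mm (y), 12 mm deep, walls 5 mm; x along its length. Origin under its centre, 8 mm above the bench. Three such slots lie side by side, 75 mm apart; which place is blue varies.
- slot_blue_floor (a point): Centre of the blue slot's inner floor, 13 mm above the bench, axes as the slot's; its rim is 12 mm higher. The blue block's origin belongs here.
- slot_red: The red-marked slot, same size, empty: not the blue block's place.
- slot_yellow: The yellow-marked slot, same size; holds the yellow block.
- yellow_block: Yellow setting block, same size as the blue, lying in the yellow slot (its top 18 mm above the rim). Leave it.
- red_block: Red setting block, same size, lying on the bench between the rack and the jig, a little farther out. Leave it.
- wood_glue: White glue bottle with a blue cap, 60 mm wide, 190 mm tall, standing to the left of the jig; origin at its foot. Leave it.

How it is judged:
By the outcome, as a careful person would: the job done as asked, in the order asked, and still so for the second after the job is handed in, while the arm keeps its last pose, push and grip.
It also fails if it takes over 58 s, if anything falls off the work surface, if the arm or the gripper's body presses on something with over 40 N, if the wrist force passes 120 N, or if a joint passes its speed limit or range.

## Working session

There is one attempt and no reset: what is moved stays moved. The work goes in short steps, Python scripts to look and compute and a tool call to move; the robot and the scene stay as the last step left them, time stands still between calls to the robot, and variables do not carry over. Pictures are saved under pics/ and viewed, at most 13 in all, crops included, and the job is handed in when it is done.

Besides the shell and the picture viewer there is one more tool, called after ">>>" as name([rows], argument=value, ...), one row to a line, values as JSON. move_arm: Moves the arm, as the interface text tells. Its arguments: {"type":"object","properties":{"increments":{"type":"array","items":{"type":"array","items":{"type":"array","items":{"type":"number"}}}},"newtons":{"type":"number"}},"required":["increments"]}

```bash
mkdir -p pics; ls; cat > h.py <<'E'
from station import manip
import numpy as np, cv2
def snap(cam,name=None):
    s=manip.snapshot(cam)
    if name: cv2.imwrite('pics/'+name,s['img'][:,:,::-1])
    return s
def ray(s,u,v,z):
    T=np.array(s['world_to_cam']);R=T[:3,:3];t=T[:3,3];c=-R.T@t
    d=R.T@np.array([(u-s['cx'])/s['fx'],(v-s['cy'])/s['fy'],1]);return c+d*(z-c[2])/d[2]
def proj(s,p):
    T=np.array(s['world_to_cam']);q=T[:3,:3]@np.array(p)+T[:3,3];return s['cx']+s['fx']*q[0]/q[2],s['cy']+s['fy']*q[1]/q[2]
E
cat > a.py <<'E'
from h import *
s=snap('top','top1.png');s2=snap('scene','scene1.png')
for n in ['seat','locating_block','jaw_left_lip','jaw_right_lip','blue_block','slot_blue_floor','slot_red','slot_yellow','red_block','wood_glue','jig']:
    for c in ['top','scene']:
        r=manip.mark_of(n,c)[:1]
        print(n,c,[(np.round(a['xyz'],4).tolist(),round(a['confidence'],2),np.round(proj(s if c=='top' else s2,a['xyz'])).tolist()) for a in r])
print({k:np.round(v,3).tolist() for k,v in manip.sense().items()})
E
python3 a.py
```

```text
pics
seat top [([0.605, 0.1896, 0.012], 0.98, [277.0, 205.0])]
seat scene [([0.605, 0.1872, 0.0138], 0.61, [377.0, 221.0])]
locating_block top [([0.6017, 0.1933, 0.0124], 0.65, [276.0, 206.0])]
locating_block scene [([0.6009, 0.1899, 0.012], 0.79, [377.0, 221.0])]
jaw_left_lip top [([0.6042, 0.2004, 0.0766], 0.44, [268.0, 203.0])]
jaw_left_lip scene [([0.6053, 0.2041, 0.0789], 0.7, [384.0, 202.0])]
jaw_right_lip top [([0.6033, 0.1801, 0.0735], 0.67, [277.0, 204.0])]
jaw_right_lip scene [([0.6042, 0.1801, 0.0793], 0.72, [376.0, 202.0])]
blue_block top [([0.4995, 0.2279, 0.009], 0.85, [262.0, 247.0])]
blue_block scene [([0.5005, 0.2317, 0.0086], 0.6, [387.0, 203.0])]
slot_blue_floor top [([0.4958, -0.2381, 0.0153], 0.91, [450.0, 248.0])]
slot_blue_floor scene [([0.4898, -0.2405, 0.0106], 0.83, [235.0, 201.0])]
slot_red top []
slot_red scene [([0.4902, -0.1614, 0.0101], 0.55, [260.0, 201.0])]
slot_yellow top [([0.4949, -0.3166, 0.0094], 0.91, [481.0, 248.0])]
slot_yellow scene [([0.4898, -0.3151, 0.0067], 0.42, [211.0, 202.0])]
red_block top [([0.7377, -0.1083, -0.0009], 0.74, [394.0, 153.0])]
red_block scene [([0.7392, -0.1081, 0.0009], 0.82, [268.0, 255.0])]
wood_glue top [([0.5838, 0.467, 0.0006], 0.91, [171.0, 214.0])]
wood_glue scene [([0.5838, 0.4687, 0.0016], 0.55, [472.0, 220.0])]
jig top [([0.6033, 0.1877, 0.0038], 0.81, [278.0, 206.0])]
jig scene [([0.6076, 0.1908, -0.0003], 0.9, [378.0, 226.0])]
{'t': 1.2, 'q': [1.069, 0.527, 1.433, -0.0, 1.181, -0.178], 'qd': [-0.001, -0.001, -0.002, -0.0, -0.001, 0.002], 'tau': [-0.001, -44.235, -17.842, -0.0, 0.001, -0.0], 'tcp_pos': [0.199, 0.593, 0.231], 'tool_rot': [0.161, 0.987, 0.0, 0.0], 'force': [1.018, 0.463, -0.609], 'ft_torque': [0.038, -0.011, 0.017], 'gripper_force': 0.0, 'finger_gap': 1.001}
```

```bash
python3 - <<'E'
import cv2
a=cv2.imread('pics/top1.png')[130:330,150:520]
cv2.imwrite('pics/c1.png',cv2.resize(a,(800,432),interpolation=cv2.INTER_CUBIC))
a=cv2.imread('pics/scene1.png')[100:300,180:500]
cv2.imwrite('pics/c2.png',cv2.resize(a,(800,500),interpolation=cv2.INTER_CUBIC))
E
```

```text
(no output)
```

View pics/c1.png

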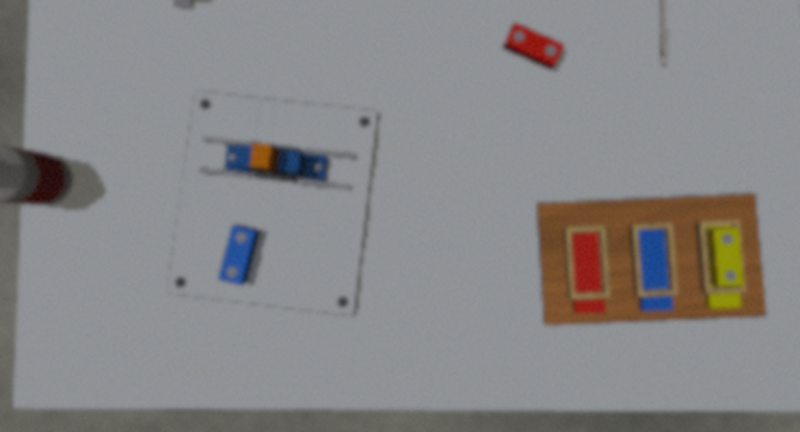

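View pics/c2.png

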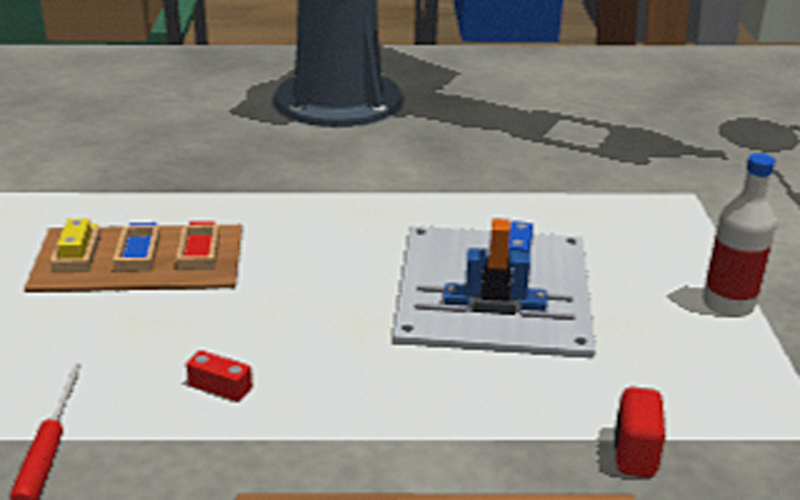

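The top view shows the blue block, left, at crop (238,255), its studs turned about −14°. The plate is turned about −7° and the rack about +2°. The blue slot is in the middle at (655,258), and the orange tang stands at (262,155). The networks agree with all of this. Next I measure the yaws by segmentation.

```bash
cat > m.py <<'E'
from h import *
s=manip.snapshot('top');im=s['img'];hsv=cv2.cvtColor(im,cv2.COLOR_RGB2HSV)
def rect(box,lo,hi,z,name):
    x0,y0,x1,y1=box;m=np.zeros(hsv.shape[:2],np.uint8)
    m[y0:y1,x0:x1]=cv2.inRange(hsv,lo,hi)[y0:y1,x0:x1]
    n,l,st,c=cv2.connectedComponentsWithStats(m);k=1+np.argmax(st[1:,4])
    v,u=np.where(l==k);P=np.array([ray(s,a,b,z)[:2] for a,b in zip(u,v)])
    r=cv2.minAreaRect((P*1000).astype(np.float32));w=np.linalg.eigh(np.cov(P.T))[1][:,1]
    print(name,len(u),np.round(r[0],1),np.round(r[1],1),round(r[2],1),'mean',np.round(P.mean(0)*1000,1),'pca deg',round(float(np.degrees(np.arctan(w[1]/w[0]))),1))
rect((245,225,275,268),(100,130,110),(125,255,255),.042,'blueblock')
rect((440,225,465,280),(100,120,60),(125,255,255),.013,'slotblue')
rect((409,225,434,280),(0,120,60),(8,255,255),.013,'slotred')
rect((255,185,290,215),(5,150,120),(22,255,255),.118,'tang')
cs=[(195,91),(378,110),(355,313),(168,293)]
C=np.array([ray(s,150+a/2.162,130+b/2.162,.012)[:2] for a,b in cs]);print(C.round(3))
d=C[0]-C[3]+C[1]-C[2];e=C[0]-C[1]+C[3]-C[2]
print('jig yaw',np.degrees(np.arctan2(d[1],d[0])),np.degrees(np.arctan2(-e[0],e[1])),'centre',C.mean(0))
h=[(205,104),(364,121),(343,301),(180,282)]
C=np.array([ray(s,150+a/2.162,130+b/2.162,.012)[:2] for a,b in h])
d=C[0]-C[3]+C[1]-C[2];e=C[0]-C[1]+C[3]-C[2]
print('jig yaw',np.degrees(np.arctan2(d[1],d[0])),np.degrees(np.arctan2(-e[0],e[1])),'centre',C.mean(0))
q=manip.sense()['tool_rot'];from scipy.spatial.transform import Rotation as R;print(R.from_quat(q).as_matrix().round(3))
E
python3 m.py
```

```text
blueblock 209 [500.1 226.5] [25. 60.] 76.5 mean [499.9 226.2] pca deg -15.0
slotblue 299 [ 491.8 -244. ] [63.9 27.7] 2.3 mean [ 492.2 -243.7] pca deg 2.5
slotred 334 [ 490.  -168.2] [66.2 30.3] 2.4 mean [ 489.2 -168.4] pca deg 2.0
tang 73 [604.  186.9] [16.7 21.5] 82.6 mean [604.1 187. ] pca deg -9.1
[[0.69  0.286]
 [0.666 0.069]
 [0.431 0.096]
 [0.454 0.312]]
jig yaw -6.502754662675881 -6.2053990256270755 centre [0.56021426 0.19058422]
jig yaw -6.786420461370302 -6.557415320302507 centre [0.5596122  0.19164823]
[[-0.948  0.318 -0.   ]
 [ 0.318  0.948  0.   ]
 [ 0.     0.    -1.   ]]
```

>>> move_arm([
  [[-0.3,0.03,-0.036,-0.012,0.5],[-0.3,0.03,-0.036,-0.012,0.5],[-0.3,0.03,-0.036,-0.012,0.5],[-0.3,0.03,-0.036,-0.012,0.5],[-0.3,0.03,-0.036,-0.012,0.5],[-0.3,0.03,-0.036,-0.012,0.5],[-0.3,0.03,-0.036,-0.012,0.5],[-0.3,0.03,-0.036,-0.012,0]],
], newtons=40)

```text
t: 2.05
tcp_pos: [0.4401, 0.3031, 0.1351]
tool_rot: [0.131, 0.991, 0.0, 0.0]
force: [0.8, 0.4, -0.1]
finger_gap: 0.648
gripper_force: 0.0
```

>>> move_arm([
  [[-0.3,0.03,-0.036,-0.01,0],[-0.3,0.031,-0.036,-0.01,0],[-0.3,0,-0.004,0,0],[-0.3,0,0,0,0]],
])

```text
t: 2.45
tcp_pos: [0.5003, 0.2272, 0.115]
tool_rot: [0.133, 0.991, -0.0, -0.0]
force: [-0.6, 0.7, 0.8]
finger_gap: 0.65
gripper_force: 0.0
```

>>> move_arm([
  [[-0.3,0,0.001,-0.03,0],[-0.3,0,0,-0.03,0],[-0.3,0,0,-0.02,0],[-0.3,0,0,-0.012,0],[-0.3,0,0,0,0],[0.6,0,0,0,0],[0.6,0,0,0,0],[0.6,0,0,0,0]],
], newtons=40)

```text
t: 3.25
tcp_pos: [0.5007, 0.23, 0.0247]
tool_rot: [0.131, 0.991, 0.001, 0.001]
force: [-0.4, 1.4, 3.0]
finger_gap: 0.316
gripper_force: 40.5
```

>>> move_arm([
  [[0.8,0,0,0,0],[0.8,0,0,0,0],[0.8,0,0,0,0]],
])

```text
t: 3.55
tcp_pos: [0.5007, 0.23, 0.0247]
tool_rot: [0.131, 0.991, 0.001, 0.001]
force: [-1.2, 1.0, 6.5]
finger_gap: 0.32
gripper_force: 40.8
```

>>> move_arm([
  [[0.8,0,0,0.02,0],[0.8,0,0,0.04,0],[0.8,0,-0.03,0.04,2],[0.8,0,-0.045,0.01,2],[0.8,0,-0.045,0,2],[0.8,0,-0.045,0,2],[0.8,0,-0.045,0,2],[0.8,0,-0.045,0,2]],
])

```text
t: 4.35
tcp_pos: [0.4994, -0.0273, 0.1337]
tool_rot: [0.026, 1.0, -0.0, 0.0]
force: [0.6, 0.1, -1.2]
finger_gap: 0.318
gripper_force: 39.9
```

>>> move_arm([
  [[0.8,0,-0.045,0,2],[0.8,0,-0.045,0,2],[0.8,-0.001,-0.04,0,2],[0.8,-0.008,-0.04,0,0],[0.8,0,-0.034,0,0],[0.8,0,-0.012,-0.02,0],[0.8,0,0,-0.02,0],[0.8,0,0,0,0]],
])

```text
t: 5.15
tcp_pos: [0.4887, -0.241, 0.0912]
tool_rot: [-0.025, 1.0, 0.002, -0.002]
force: [-1.0, -0.5, -1.0]
finger_gap: 0.317
gripper_force: 39.9
```

```bash
python3 - <<'E'
from h import *
s=snap('top','t2.png');s2=snap('scene','s2.png')
for c in ['top','scene']:
    for n in ['blue_block','slot_blue_floor','slot_red','slot_yellow']:
        print(n,c,[(np.round(a['xyz'],4).tolist(),round(a['confidence'],2)) for a in manip.mark_of(n,c)[:2]])
q=manip.sense();print(q['tcp_pos'],q['tool_rot'],q['force'],q['finger_gap'])
a=cv2.imread('pics/t2.png')[210:290,380:500];b=cv2.imread('pics/s2.png')[160:230,180:300]
cv2.imwrite('pics/c3.png',np.hstack([cv2.resize(a,(400,267)),cv2.resize(b,(400,267))]))
E
```

```text
blue_block top [([0.493, -0.3162, 0.0101], 0.73), ([0.4876, -0.2419, 0.0777], 0.61)]
slot_blue_floor top [([0.4961, -0.2377, 0.0141], 0.95)]
slot_red top [([0.4859, -0.1631, 0.0095], 0.75)]
slot_yellow top [([0.4952, -0.317, 0.0117], 0.47)]
blue_block scene [([0.4909, -0.241, 0.0098], 0.67), ([0.4923, -0.2417, 0.0821], 0.63)]
slot_blue_floor scene [([0.4904, -0.2391, 0.0112], 0.66), ([0.4898, -0.3138, 0.0102], 0.43)]
slot_red scene [([0.4891, -0.1619, 0.0131], 0.68)]
slot_yellow scene []
[ 0.49116289 -0.24137773  0.09389461] [-2.59989154e-02  9.99661824e-01 -3.46036763e-04  4.18355623e-04] [-0.04939459 -0.13591296 -0.19816628] 0.3207876584673093
```

View pics/c3.png

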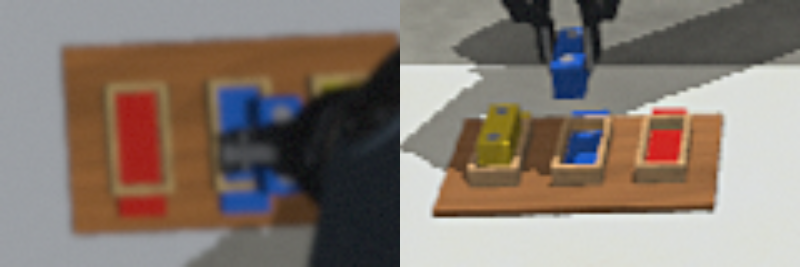

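The block hangs squarely over the blue slot in both views. I overlay the slot's outline on the first pictures to fix its centre, since there are only ±3 mm of play.

```bash
cat > ov.py <<'E'
from h import *
def ov(s,img,p,yaw,box,z,L,W,k):
    a=cv2.imread(img);x0,y0,x1,y1=box
    a=cv2.resize(a[y0:y1,x0:x1],None,fx=k,fy=k,interpolation=cv2.INTER_CUBIC)
    c,sn=np.cos(yaw),np.sin(yaw)
    pts=[]
    for i,j in [(1,1),(1,-1),(-1,-1),(-1,1)]:
        dx,dy=i*L/2,j*W/2;u,v=proj(s,[p[0]+c*dx-sn*dy,p[1]+sn*dx+c*dy,z]);pts.append(((u-x0+.5)*k,(v-y0+.5)*k))
    cv2.polylines(a,[np.int32(np.round(pts))],True,(0,255,0),1);return a
if __name__=='__main__':
    s=manip.snapshot('top');s2=manip.snapshot('scene')
    A=ov(s,'pics/top1.png',(.4925,-.2395),np.radians(2.3),(425,225,475,285),.025,.080,.044,8)
    B=ov(s2,'pics/scene1.png',(.4925,-.2395),np.radians(2.3),(215,180,265,220),.025,.080,.044,8)
    B=cv2.copyMakeBorder(B,0,A.shape[0]-B.shape[0],0,0,cv2.BORDER_CONSTANT)
    cv2.imwrite('pics/ov.png',np.hstack([A,B]))
E
python3 ov.py
```

```text
(no output)
```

View pics/ov.png

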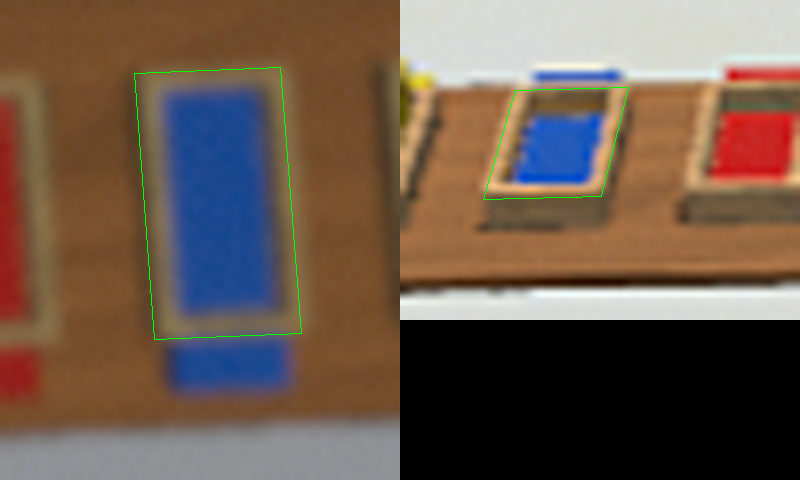

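The slot outline fits in both views at (0.4925, −0.240). Now the same check on the held block, in the scene view.

```bash
python3 - <<'E'
from h import *
from ov import ov
s2=manip.snapshot('scene');t=manip.sense()['tcp_pos'];print(t)
p=(t[0],t[1]);y=np.radians(3)
A=ov(s2,'pics/s2.png',p,y,(215,155,265,195),t[2]-.0127+.030,.064,.028,8)
B=ov(s2,'pics/s2.png',p,y,(215,155,265,195),t[2]-.0127,.064,.028,8)
cv2.imwrite('pics/ov2.png',np.hstack([A,B]))
E
```

```text
[ 0.49093388 -0.24143596  0.09351407]
```

View pics/ov2.png

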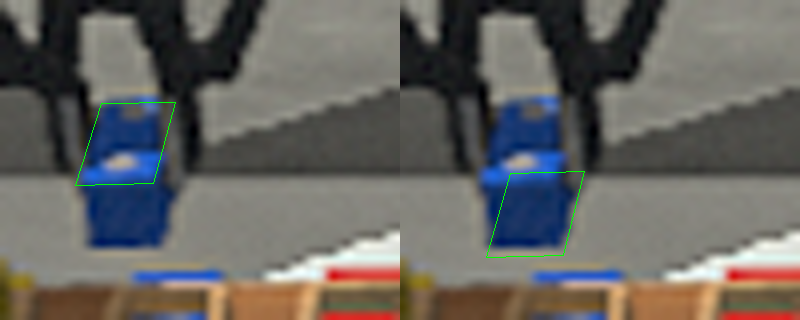

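>>> move_arm([
  [[0.8,0.003,0.0015,0,-0.6],[0.8,0,0,-0.02,0],[0.8,0,0,-0.02,0],[0.8,0,0,-0.01,0],[0.8,0,0,0,0],[0.8,0,0,-0.005,0],[0.8,0,0,-0.003,0],[0.8,0,0,0,0]],
])

```text
t: 6.6
tcp_pos: [0.494, -0.2401, 0.0354]
tool_rot: [-0.02, 1.0, -0.0, 0.0]
force: [-0.1, -0.1, -1.5]
finger_gap: 0.315
gripper_force: 40.0
```

>>> move_arm([
  [[0.8,0,0,-0.003,0],[0.8,0,0,-0.002,0],[0.8,0,0,-0.002,0],[0.8,0,0,0,0],[0.8,0,0,0,0]],
])

```text
t: 7.1
tcp_pos: [0.4938, -0.24, 0.0283]
tool_rot: [-0.02, 1.0, 0.0, -0.0]
force: [0.0, 0.3, -0.9]
finger_gap: 0.316
gripper_force: 40.0
```

>>> move_arm([
  [[0.8,0,0,-0.002,0],[0.8,0,0,0,0],[0.2,0,0,0,0],[0.1,0,0,0,0],[0,0,0,0,0],[0,0,0,0,0]],
])

```text
t: 7.7
tcp_pos: [0.4939, -0.24, 0.0264]
tool_rot: [-0.021, 1.0, -0.0, 0.0]
force: [-0.1, 0.5, 0.7]
finger_gap: 0.506
gripper_force: 0.0
```

>>> move_arm([
  [[0,0,0,0.02,0],[0,0,0,0.03,0],[0,0,0,0.04,0],[0,0,0,0.04,0],[-0.3,0,0.02,0.04,-4],[-0.3,0,0.04,0,-8],[-0.3,0.01,0.045,0,-8],[-0.3,0.02,0.045,0,-8]],
])

```text
t: 8.5
tcp_pos: [0.5213, -0.0927, 0.1969]
tool_rot: [0.219, 0.976, 0.0, -0.0]
force: [0.7, -0.4, 0.6]
finger_gap: 0.655
gripper_force: 0.0
```

```bash
python3 - <<'E'
from h import *
s=snap('top','t3.png');s2=snap('scene','s3.png')
for c in ['top','scene']:
    for n in ['blue_block','locating_block','jaw_left_lip','jaw_right_lip']:
        print(n,c,[(np.round(a['xyz'],4).tolist(),round(a['confidence'],2)) for a in manip.mark_of(n,c)[:1]])
q=manip.sense();print(q['t'],q['tcp_pos'],q['tool_rot'],q['force'],q['q'])
a=cv2.imread('pics/t3.png')[210:290,400:500];b=cv2.imread('pics/s3.png')[170:230,190:290]
d=cv2.imread('pics/s3.png')[165:240,340:420]
cv2.imwrite('pics/c4.png',np.hstack([cv2.resize(x,(266,300)) for x in (a,b,d)]))
E
```

```text
blue_block top []
locating_block top [([0.6012, 0.1942, 0.0117], 0.76)]
jaw_left_lip top [([0.6073, 0.2008, 0.0754], 0.49)]
jaw_right_lip top [([0.6022, 0.1813, 0.0726], 0.65)]
blue_block scene [([0.4918, -0.239, 0.0095], 0.71)]
locating_block scene [([0.6027, 0.1931, 0.0098], 0.56)]
jaw_left_lip scene [([0.6069, 0.2034, 0.0803], 0.8)]
jaw_right_lip scene [([0.6025, 0.1787, 0.0778], 0.66)]
9.0 [ 0.52214518 -0.09544305  0.19619802] [ 2.16689568e-01  9.76240553e-01 -4.31948249e-05 -1.08850788e-04] [-0.40129591  0.09099125 -0.6353827 ] [-3.91398880e-01  4.48835458e-01  1.70559347e+00 -1.46865206e-04
  9.87363316e-01 -1.52526991e+00]
```

View pics/c4.png

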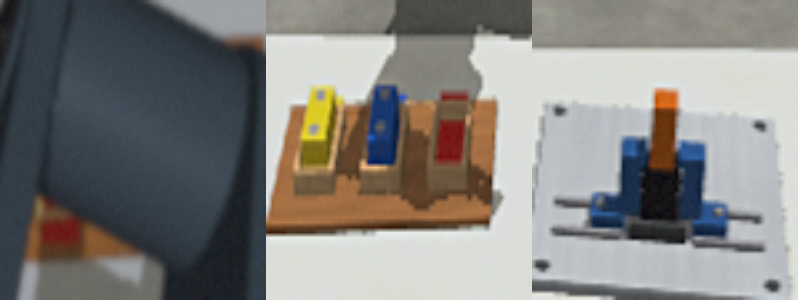

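The blue block now sits in its slot at the same height as the yellow one (right crops: yellow top ~(318,90), blue ~(383,90)). On to the locating block.

>>> move_arm([
  [[-0.3,0.009,0.0315,0,-8],[-0.3,0.009,0.0315,0,-8],[-0.3,0.009,0.0315,0,-8],[-0.3,0.009,0.0315,0,-8],[-0.3,0.009,0.0315,0,-8],[-0.3,0.009,0.0315,0,-8],[-0.3,0.009,0.0315,0,-8],[-0.3,0.009,0.0315,0,-8]],
])

```text
t: 9.8
tcp_pos: [0.5949, 0.1581, 0.1961]
tool_rot: [0.703, 0.711, -0.0, -0.0]
force: [-0.2, -0.0, -0.2]
finger_gap: 0.649
gripper_force: 0.0
```

>>> move_arm([
  [[-0.3,0.009,0.0315,0,-7.5],[-0.3,0.001,0,-0.02,0],[-0.3,0,0,-0.02,0],[-0.3,0,0,0,0],[-0.3,0,0,0,0]],
])

```text
t: 10.3
tcp_pos: [0.6044, 0.1885, 0.156]
tool_rot: [0.746, 0.666, -0.0, -0.0]
force: [0.2, 0.2, -0.1]
finger_gap: 0.649
gripper_force: 0.0
```

```bash
python3 - <<'E'
from h import *
s2=snap('scene','s4.png')
q=manip.sense();print(q['t'],q['tcp_pos'],q['tool_rot'],q['force'])
print('blue',[np.round(a['xyz'],4).tolist() for a in manip.mark_of('blue_block','scene')[:1]])
k=10;x0,y0=350,150;a=cv2.imread('pics/s4.png')[y0:y0+80,x0:x0+60]
a=cv2.resize(a,None,fx=k*.75,fy=k*.75,interpolation=cv2.INTER_CUBIC)
yaw=np.radians(-6.5);X=np.array([np.cos(yaw),np.sin(yaw),0]);Y=np.array([-X[1],X[0],0]);S=np.array([.6045,.188,0])
for y in(.010,-.010):
    pts=[proj(s2,S+.013*X+y*Y+[0,0,z]) for z in(.068,.118)]
    cv2.line(a,*[tuple(int(round((p-o+.5)*7.5)) for p,o in zip(P,(x0,y0))) for P in pts],(0,255,0),1)
cv2.imwrite('pics/c5.png',a)
E
```

```text
10.35 [0.60503528 0.18863735 0.15686138] [7.45970212e-01 6.65979198e-01 3.24395041e-04 2.13091990e-04] [ 0.22122265 -0.63395753  0.65313987]
blue []
```

View pics/c5.png

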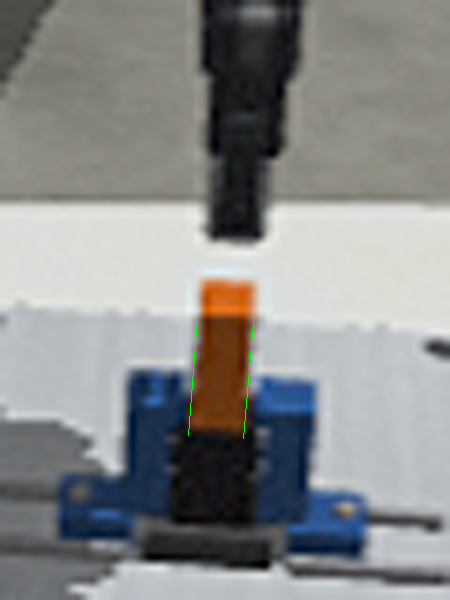

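The picture shows the gripper centred above the tang, with the tang between pixel columns 196 and 252. That matches the projected outline, and the block is nearly upright. I descend and grip.

>>> move_arm([
  [[-0.3,0,0,-0.03,0],[-0.3,0,0,-0.03,0],[-0.3,0,0,-0.0155,0],[-0.3,0,0,0,0],[0.8,0,0,0,0],[0.8,0,0,0,0],[0.8,0,0,0,0],[0.8,0,0,0,0]],
], newtons=30)

```text
t: 11.2
tcp_pos: [0.6056, 0.1895, 0.0825]
tool_rot: [0.746, 0.666, 0.001, 0.001]
force: [0.7, 0.3, 5.3]
finger_gap: 0.302
gripper_force: 35.7
```

>>> move_arm([
  [[0.8,0,0,0,0],[0.8,0,0,0,0],[0.8,0.0005,0.004,0,0],[0.8,0.0005,0.004,-0.0005,0],[0.8,0,0,0,0]],
])

```text
t: 11.7
tcp_pos: [0.6055, 0.195, 0.0822]
tool_rot: [0.745, 0.667, -0.002, 0.002]
force: [-2.4, -6.0, 10.3]
finger_gap: 0.302
gripper_force: 36.4
```

>>> move_arm([
  [[0.8,0.0005,0.004,0,0],[0.8,0.0005,0.004,-0.0005,0],[0.8,0.0005,0.004,-0.001,0],[0.8,0,0,0,0],[0.8,0,0,0,0]],
])

```text
t: 12.2
tcp_pos: [0.6068, 0.206, 0.0808]
tool_rot: [0.745, 0.667, -0.002, 0.002]
force: [-3.0, -9.8, 10.9]
finger_gap: 0.297
gripper_force: 37.3
```

```bash
python3 - <<'E'
from h import *
s2=snap('scene','s5.png')
for n in ['jaw_left_lip','jaw_right_lip','locating_block']:print(n,[np.round(a['xyz'],4).tolist() for a in manip.mark_of(n,'scene')[:1]])
a=cv2.imread('pics/s5.png')[170:240,340:410];b=cv2.imread('pics/s4.png')[170:240,340:410]
cv2.imwrite('pics/c6.png',np.hstack([cv2.resize(x,(400,400),interpolation=cv2.INTER_CUBIC) for x in(b,a)]))
E
```

```text
jaw_left_lip [[0.6064, 0.2123, 0.0788]]
jaw_right_lip [[0.6016, 0.1762, 0.0778]]
locating_block [[0.6033, 0.1886, 0.0115]]
```

View pics/c6.png

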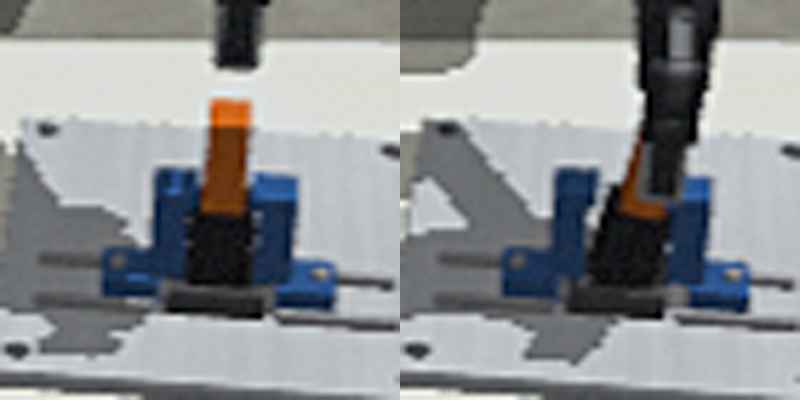

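The block rocked to +y and pushed the left jaw back: its right edge moved from column 298 to 312, about 8 mm. Now the other way.

>>> move_arm([
  [[0.8,-0.0005,-0.005,0.001,0],[0.8,-0.0005,-0.005,0.0005,0],[0.8,-0.0005,-0.005,0.0005,0],[0.8,-0.0005,-0.005,0,0],[0.8,-0.0005,-0.005,0,0],[0.8,-0.0005,-0.005,-0.0005,0],[0.8,-0.001,-0.005,-0.0005,0],[0.8,0,0,0,0]],
])

```text
t: 13.2
tcp_pos: [0.6036, 0.1778, 0.0814]
tool_rot: [0.746, 0.666, 0.003, -0.001]
force: [-1.8, 9.3, 7.6]
finger_gap: 0.301
gripper_force: 37.7
```

>>> move_arm([
  [[0.8,-0.0005,-0.004,-0.001,0],[0.8,0,0,0,0],[0.8,0,0,0,0]],
])

```text
t: 13.5
tcp_pos: [0.6032, 0.1743, 0.0808]
tool_rot: [0.746, 0.666, 0.003, -0.001]
force: [-1.4, 10.1, 9.6]
finger_gap: 0.297
gripper_force: 38.0
```

```bash
python3 - <<'E'
from h import *
s2=snap('scene','s6.png')
for n in ['jaw_left_lip','jaw_right_lip','locating_block']:print(n,[np.round(a['xyz'],4).tolist() for a in manip.mark_of(n,'scene')[:1]])
E
```

```text
jaw_left_lip [[0.6062, 0.2104, 0.0805]]
jaw_right_lip [[0.6032, 0.1739, 0.0768]]
locating_block [[0.6044, 0.1905, 0.0128]]
```

>>> move_arm([
  [[0.8,-0.0005,-0.004,-0.0005,0],[0.8,0,0,0,0],[0.8,0,0,0,0]],
])

```text
t: 14.0
tcp_pos: [0.6028, 0.1704, 0.0804]
tool_rot: [0.746, 0.666, 0.004, -0.001]
force: [-0.9, 10.7, 9.3]
finger_gap: 0.302
gripper_force: 38.1
```

```bash
python3 - <<'E'
from h import *
s2=snap('scene','s6.png')
for n in ['jaw_left_lip','jaw_right_lip','locating_block']:print(n,[np.round(a['xyz'],4).tolist() for a in manip.mark_of(n,'scene')[:1]])
a=cv2.imread('pics/s6.png')[170:240,340:410];b=cv2.imread('pics/s4.png')[170:240,340:410]
cv2.imwrite('pics/c7.png',np.hstack([cv2.resize(x,(400,400),interpolation=cv2.INTER_CUBIC) for x in(b,a)]))
E
```

```text
jaw_left_lip [[0.6061, 0.2106, 0.0779]]
jaw_right_lip [[0.604, 0.1672, 0.0795]]
locating_block [[0.6023, 0.1922, 0.0146]]
```

View pics/c7.png

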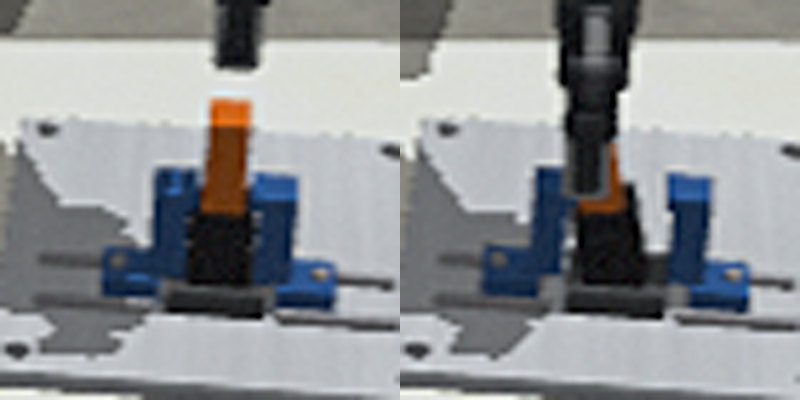

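The right jaw is back about 10 mm (left edge from column 155 to 135), and the left one stayed back. I return the block to upright.

>>> move_arm([
  [[0.8,0.0005,0.005,0.001,0],[0.8,0.0005,0.005,0.0005,0],[0.8,0.0005,0.005,0.0005,0],[0.8,0.0005,0.005,0,0],[0.8,0,0,0,0],[0.8,0,0,0,0]],
])

```text
t: 14.8
tcp_pos: [0.6038, 0.184, 0.0805]
tool_rot: [0.745, 0.667, -0.002, 0.001]
force: [-0.3, -5.9, 5.6]
finger_gap: 0.3
gripper_force: 37.9
```

>>> move_arm([
  [[0.8,0.0005,0.003,0,0],[0.8,0.0005,0.003,0,0],[0.8,0,0,0,0],[0.8,0,0,0,0]],
])

```text
t: 15.2
tcp_pos: [0.6047, 0.1898, 0.0804]
tool_rot: [0.745, 0.667, -0.002, 0.001]
force: [-1.7, -6.1, 5.0]
finger_gap: 0.301
gripper_force: 37.9
```

```bash
cat > tilt.py <<'E'
from h import *
import sys
# apparent edge angle of black+orange body in scene image: rows below the fingers
s2=snap('scene',sys.argv[1]);hsv=cv2.cvtColor(s2['img'],cv2.COLOR_RGB2HSV)
for f in (['s4.png',sys.argv[1]]):
    im=cv2.imread('pics/'+f);h=cv2.cvtColor(im,cv2.COLOR_BGR2HSV)
    m=cv2.inRange(h,(3,120,40),(25,255,255))[150:235,350:410]
    r=[]
    for v in range(m.shape[0]):
        u=np.where(m[v])[0]
        if len(u)>2:r.append((150+v,350+int(u.min()),350+int(u.max())))
    print(f,r)
E
python3 tilt.py s7.png; python3 - <<'E'
import cv2,numpy as np
a=cv2.imread('pics/s7.png')[160:230,345:405]
cv2.imwrite('pics/c8.png',cv2.resize(a,(480,560),interpolation=cv2.INTER_CUBIC))
E
```

```text
s4.png [(188, 377, 383), (189, 377, 383), (190, 377, 383), (191, 377, 383), (192, 377, 382), (193, 377, 382), (194, 377, 382), (195, 377, 382), (196, 377, 382), (197, 377, 382), (198, 376, 382), (199, 376, 382), (200, 376, 382), (201, 376, 382), (202, 376, 382), (203, 375, 382), (204, 375, 382), (205, 375, 382), (206, 375, 382), (207, 376, 382)]
s7.png [(205, 376, 383), (206, 375, 383), (207, 376, 383)]
```

View pics/c8.png

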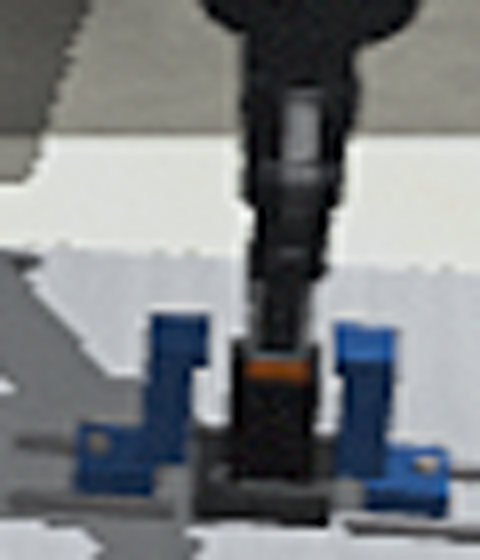

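It looks upright, with gaps to both lips (columns 208–235 on one side, 318–338 on the other). I lift carefully.

>>> move_arm([
  [[0.8,0,0,0,0],[0.8,0,0,0.003,0],[0.8,0,0,0.004,0],[0.8,0,0,0.005,0],[0.8,0,0,0,0]],
], newtons=50)

```text
t: 15.75
tcp_pos: [0.605, 0.1924, 0.0928]
tool_rot: [0.746, 0.666, 0.0, 0.0]
force: [-0.2, -1.4, 0.6]
finger_gap: 0.296
gripper_force: 50.6
```

>>> move_arm([
  [[0.8,0,-0.001,0.008,0],[0.8,0,-0.001,0.01,0],[0.8,0,-0.001,0.012,0],[0.8,0,0,0.014,0],[0.8,0,0,0.014,0],[0.8,0,0,0.01,0],[0.8,0,0,0.004,0],[0.8,0,0,0,0]],
])

```text
t: 16.55
tcp_pos: [0.6053, 0.1894, 0.1653]
tool_rot: [0.746, 0.666, 0.001, 0.0]
force: [0.5, 0.3, -1.8]
finger_gap: 0.298
gripper_force: 50.5
```

```bash
python3 - <<'E'
from h import *
s2=snap('scene','s8.png');s=snap('top','t8.png')
q=manip.sense();print(q['t'],q['tcp_pos'],q['force'],q['finger_gap'])
for n in ['jaw_left_lip','jaw_right_lip','locating_block','blue_block','red_block']:
  for c in('scene','top'):print(n,c,[(np.round(a['xyz'],4).tolist(),round(a['confidence'],2)) for a in manip.mark_of(n,c)[:2]])
a=cv2.imread('pics/s8.png')[150:230,345:405];b=cv2.imread('pics/t8.png')[220:290,400:500];d=cv2.imread('pics/s8.png')[170:230,190:290]
L=cv2.resize(a,(400,533),interpolation=cv2.INTER_CUBIC);Rr=np.vstack([cv2.resize(b,(380,266)),cv2.resize(d,(380,267))])
cv2.imwrite('pics/c9.png',np.hstack([L,Rr]))
E
```

```text
16.65 [0.60450012 0.18926922 0.16396949] [-0.05443156 -0.39526331 -1.52424174] 0.2965007504034459
jaw_left_lip scene [([0.6112, 0.1924, -0.0035], 0.63), ([0.6071, 0.2128, 0.08], 0.58)]
jaw_left_lip top []
jaw_right_lip scene [([0.602, 0.1715, 0.0753], 0.46)]
jaw_right_lip top [([0.6015, 0.1691, 0.0769], 0.75), ([0.4899, -0.2429, 0.0098], 0.5)]
locating_block scene [([0.6054, 0.1893, 0.0982], 0.5)]
locating_block top [([0.6001, 0.1934, 0.0956], 0.47)]
blue_block scene [([0.4946, -0.2389, 0.0108], 0.63)]
blue_block top [([0.4926, -0.2426, 0.0083], 0.66)]
red_block scene [([0.7382, -0.11, -0.0004], 0.91), ([0.6084, 0.1907, 0.0005], 0.6)]
red_block top [([0.7342, -0.1099, 0.0007], 0.86), ([0.4912, -0.2397, 0.0114], 0.38)]
```

View pics/c9.png

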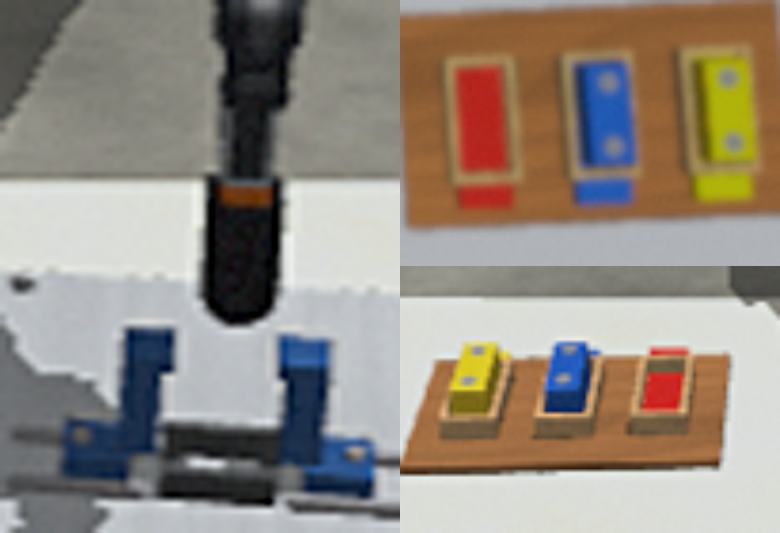

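The block hangs upright, its foot about 17 mm above the jaw tops. The blue block lies flat in its slot like the yellow one, and the other things have not moved. Handing in.

```bash
python3 -c "
from station import manip
print(manip.sign_off())"
```

```text
the job is handed in; nothing more can be done
None
```

The job is handed in at about 17 s: the blue block lies flat in its blue slot and is released, and the locating block is rocked free and held upright over its pocket, about 17 mm above the jaws.

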